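# Rack the laser lens barrels by size

### The job

Line the four black lens barrels up on the aluminium rack in order of size, one standing upright and centred on each round pad, with the smallest next to the rack's tall end plate and the largest at the other end. Set each down gently rather than dropping it, do not tip any of them over, and leave the bottle of lens cleaner where it stands.

Things in the scene. Friction and masses are not known exactly. Their poses are not given: they have to be found in the camera images.
- barrel_s: the smallest of four lens barrels: upright solid cylinder, black with a brass band at foot and top and a dark glass lens on top, 28 mm diameter, 40 mm high, about 50 g (mass varies by up to 30 %); can be gripped on its side at any height. Stands loose on the table. Origin at the centre of its underside, z up its axis
- barrel_m: the second smallest of four lens barrels: upright solid cylinder, black with a brass band at foot and top and a dark glass lens on top, 34 mm diameter, 55 mm high, about 90 g (mass varies by up to 30 %); can be gripped on its side at any height. Stands loose on the table. Origin at the centre of its underside, z up its axis
- barrel_l: the second largest of four lens barrels: upright solid cylinder, black with a brass band at foot and top and a dark glass lens on top, 40 mm diameter, 70 mm high, about 150 g (mass varies by up to 30 %); can be gripped on its side at any height. Stands loose on the table. Origin at the centre of its underside, z up its axis
- barrel_xl: the largest of four lens barrels: upright solid cylinder, black with a brass band at foot and top and a dark glass lens on top, 46 mm diameter, 85 mm high, about 240 g (mass varies by up to 30 %); can be gripped on its side at any height. Stands loose on the table. Origin at the centre of its underside, z up its axis
- pad1: one of four identical round black rubber pads, 58 mm diameter, 4 mm thick, fixed in a straight row 80 mm apart on a low aluminium rack (base 76 x 410 mm, its top 12 mm above the table); pad1 is at one end of the row, next to pad2. Origin at the centre of the pad's underside, its upper face 4 mm above that (16 mm above the table); y runs along the row from pad1 to pad4
- pad2: one of four identical round black rubber pads, 58 mm diameter, 4 mm thick, fixed in a straight row 80 mm apart on a low aluminium rack (base 76 x 410 mm, its top 12 mm above the table); pad2 is between pad1 and pad3. Origin at the centre of the pad's underside, its upper face 4 mm above that (16 mm above the table); y runs along the row from pad1 to pad4
- pad3: one of four identical round black rubber pads, 58 mm diameter, 4 mm thick, fixed in a straight row 80 mm apart on a low aluminium rack (base 76 x 410 mm, its top 12 mm above the table); pad3 is between pad2 and pad4. Origin at the centre of the pad's underside, its upper face 4 mm above that (16 mm above the table); y runs along the row from pad1 to pad4
- pad4: one of four identical round black rubber pads, 58 mm diameter, 4 mm thick, fixed in a straight row 80 mm apart on a low aluminium rack (base 76 x 410 mm, its top 12 mm above the table); pad4 is at the other end of the row, next to pad3. Origin at the centre of the pad's underside, its upper face 4 mm above that (16 mm above the table); y runs along the row from pad1 to pad4
- end_plate: the rack's tall end plate: upright dark steel block 70 mm wide across the rack, 16 mm thick along it, 50 mm high, standing fixed on one end of the rack, 72 mm centre to centre beyond the outermost pad there (pad1 or pad4, it differs from start to start); the other end has only an aluminium strip 6 mm high. Origin at the centre of its underside
- cleaner: bystander: amber bottle of lens cleaner with a white cap, 56 mm diameter, 120 mm high, standing loose to the left of the work. Origin at the centre of its underside, z up its axis

How it is judged:
At the end, for the whole second after the job is handed in: Each barrel stands upright (within 0.1 rad) and at rest on its own pad, centre within 12 mm of the pad's centre and resting on the pad's surface, sizes increasing along the row with the smallest on the pad next to the tall end plate (((horizontal distance between end_plate and pad1 below 0.1 m and (horizontal distance between barrel_s and pad1 below 0.012 m and z of barrel_s in the frame of pad1 below 0.007 m) and (horizontal distance between barrel_m and pad2 below 0.012 m and z of barrel_m in the frame of pad2 below 0.007 m) and (horizontal distance between barrel_l and pad3 below 0.012 m and z of barrel_l in the frame of pad3 below 0.007 m) and (horizontal distance between barrel_xl and pad4 below 0.012 m and z of barrel_xl in the frame of pad4 below 0.007 m)) or (horizontal distance between end_plate and pad4 below 0.1 m and (horizontal distance between barrel_s and pad4 below 0.012 m and z of barrel_s in the frame of pad4 below 0.007 m) and (horizontal distance between barrel_m and pad3 below 0.012 m and z of barrel_m in the frame of pad3 below 0.007 m) and (horizontal distance between barrel_l and pad2 below 0.012 m and z of barrel_l in the frame of pad2 below 0.007 m) and (horizontal distance between barrel_xl and pad1 below 0.012 m and z of barrel_xl in the frame of pad1 below 0.007 m))) and angle between each of barrel_s, barrel_m, barrel_l, barrel_xl's own z axis and vertical below 0.1 rad and linear speed of each of barrel_s, barrel_m, barrel_l, barrel_xl below 0.02 m/s); the robot touches nothing.
It fails at once if a barrel is tipped by more than 0.7 rad (angle between any of barrel_s, barrel_m, barrel_l, barrel_xl's own z axis and vertical above 0.7 rad).
It fails at once if a barrel is dropped onto the rack (faster than 0.5 m/s just above a pad) ((linear speed of barrel_s above 0.5 m/s and height (world z) of barrel_s below 0.04 m and (horizontal distance between barrel_s and pad1 below 0.04 m or horizontal distance between barrel_s and pad2 below 0.04 m or horizontal distance between barrel_s and pad3 below 0.04 m or horizontal distance between barrel_s and pad4 below 0.04 m)) or (linear speed of barrel_m above 0.5 m/s and height (world z) of barrel_m below 0.04 m and (horizontal distance between barrel_m and pad1 below 0.04 m or horizontal distance between barrel_m and pad2 below 0.04 m or horizontal distance between barrel_m and pad3 below 0.04 m or horizontal distance between barrel_m and pad4 below 0.04 m)) or (linear speed of barrel_l above 0.5 m/s and height (world z) of barrel_l below 0.04 m and (horizontal distance between barrel_l and pad1 below 0.04 m or horizontal distance between barrel_l and pad2 below 0.04 m or horizontal distance between barrel_l and pad3 below 0.04 m or horizontal distance between barrel_l and pad4 below 0.04 m)) or (linear speed of barrel_xl above 0.5 m/s and height (world z) of barrel_xl below 0.04 m and (horizontal distance between barrel_xl and pad1 below 0.04 m or horizontal distance between barrel_xl and pad2 below 0.04 m or horizontal distance between barrel_xl and pad3 below 0.04 m or horizontal distance between barrel_xl and pad4 below 0.04 m))).
It fails at once if the bottle of lens cleaner is moved by more than 30 mm or tipped (distance of cleaner from where it was at the start of the episode above 0.03 m or angle between cleaner's own z axis and vertical above 0.5 rad).
It also fails if it takes over 109 s, if anything falls off the work surface, if the arm or the gripper's body presses on something with over 40 N, if the wrist force passes 120 N, or if a joint passes its speed limit or range.

### The arm

A 6-joint arm with a two-finger parallel gripper is mounted at the origin on the work surface. World frame = base frame: x ahead of the robot, y to its left, z up, the work surface at z = 0. Lengths are in m, angles in rad, forces in N, time in s.
With the tool pointing down it reaches from about 0.4 to 0.825 m from the base axis. Payload 7 kg.
Tool frame: the origin (TCP) lies at the very end of the fingers, on their centre line; the grasp point (between the pads) lies 19 mm behind it; z points along the fingers, x is the direction in which the jaws open and shut, and the axes are right-handed (so a half turn about z gives the same grasp; the last joint's range is limited). The gripper opens to 88 mm and grips with 3 to 60 N. Pads are 19 mm wide; open, the fingers measure 130 mm over their backs; the gripper's body (78 mm by 193 mm) begins 47 mm behind the grasp point.
Start: joints at [1.433, 0.359, 0.012, 0, -1.224, -0.288], TCP at [0.279, 0.615, 0.227] pointing down, gripper open.
Joint ranges: [-3.07, 3.07], [-1.43, 2.12], [-1.02, 1.25], [-3.03, 1.67], [-3.05, -0], [-3.03, 3.03]. Speed limits (rad/s): [2.39, 2.39, 3.01, 3.14, 3.14, 3.14].

### API

Orientations are given as [roll, pitch, yaw] about the fixed x, y, z axes, in that order (R = Rz(yaw) Ry(pitch) Rx(roll)).
In Python, from station import telemetry, grab_frame, arm, regions_of, pinpoint gives the robot as it stands. The module is installed in compiled form; this text tells all that it offers.
- The arm moves only by the shell command python3 -m inch 'ROWS' [FORCE]. ROWS is text: rows parted by semicolons, each of 7 numbers parted by spaces: the opening, from 0 (shut) to 1 (fully open), then the shift along the world's x, y, z in cm, then the turn, a rotation vector about the world's x, y, z in degrees. A call has 1 to 12 rows; each row is the pose to reach, as a shift and turn from the pose measured when the call began; what a row does not reach only later rows make up. A row lasts 1/8 s, in which the tool goes at most 62.5 mm and 10.7 degrees, less where a joint would pass 70% of its speed; a pose out of reach is approached as far as the arm can. A call with a gripper value outside its range is refused whole. The fingers move at their own pace and stop on an object; FORCE is the grip in N (left out, the last holds). Time passes only in rows, so rows that repeat a pose let the fingers close. It gives the time, the measured TCP pose, the force and the opening at its end, in the units of the state.
- telemetry.get_state(): the state, without advancing time (a new reading comes with each control period).
- grab_frame(name): name is "scene" or "top" or "wrist"; returns a dict with "pixels" (420x560x3 uint8, red, green, blue), "fx", "fy", "cx", "cy" (pixels), "R" (3x3) and "t" (3): a world point X has camera coordinates R X + t. Camera axes: x right, y down, z forward; pixel columns grow to the right and rows downward; lengths in m; the calibration is good to about 2 mm. A picture is of the moment at which its call begins. There is no depth.
- arm.job_done(): hands the job in, once; it reports no verdict.
Trained networks look in the newest picture that a camera, given by its name, has taken for a name from the list of things; names that differ only in an ending like _2 or _b are one class to them, and where a whole thing is asked for, a point or a joint stands for the part that bears it (a point fixed in the world has none). Each returns a list of dicts, best first, with "p" (0 to 1); they miss things now and then, are a little off and sometimes report something else, mostly with a low value. They report only what shows in the picture. A call takes as long as a camera call.
- regions_of(camera, name): "pixels" (420x560 bool, what is visible of it) and "bbox" ([left, top, right, bottom] in pixels, round what is visible of it).
- pinpoint(camera, name): "location" ([column, row] in pixels: a listed point, or the origin of a listed thing).
The state is a dict: "t": time; "q": joint angles; "qd": joint speeds; "joint_efforts": joint torques, N m; "eef_pos": TCP position; "ee_rot": TCP orientation; "force": force on the tool from outside, world axes, zero at the start; "moment": the same for the moment, N m; "width": finger opening in m.
Only numpy, scipy, OpenCV 4.12 (cv2) and the standard library are available. Lean on these libraries where they do the work, as an engineer would, in place of code of your own. Each camera call takes 0.05 s, during which the arm holds its last target. There are 200 camera calls.

## Working session

There is one attempt and no reset: what is moved stays moved. The work goes in short steps, Python scripts to look and compute and a shell command to move; the robot and the scene stay as the last step left them, time stands still between calls to the robot, and variables do not carry over. Pictures are saved under pics/ and viewed, about 12 in all and at most 16, crops included, and the job is handed in when it is done.

```bash
mkdir -p pics
cat > h.py <<'E'
import numpy as np,cv2
from station import telemetry, grab_frame, arm, regions_of, pinpoint
def ray(f,p,z):
    d=np.array([(p[0]-f['cx'])/f['fx'],(p[1]-f['cy'])/f['fy'],1.]); R=np.array(f['R']);t=np.array(f['t'])
    c=-R.T@t; w=R.T@d; return c+w*(z-c[2])/w[2]
def save(f,n): cv2.imwrite(f'pics/{n}.png',np.array(f['pixels'])[:,:,::-1])
Z=dict(pad1=.012,pad2=.012,pad3=.012,pad4=.012,end_plate=.012)
def find(cam,names,f):
    for n in names:
        for r in pinpoint(cam,n)[:4 if 'pad' in n or 'barrel' in n else 2]:
            print(cam,n,round(r['p'],2),np.round(r['location'],1),np.round(ray(f,r['location'],Z.get(n,0)),4)[:2])
E
python3 - <<'E'
from h import *
s=telemetry.get_state(); print({k:np.round(v,3) for k,v in s.items()})
for c in ['top','scene']:
    f=grab_frame(c); save(f,c+'0'); print(c,-np.array(f['R']).T@f['t'])
    find(c,['barrel_s','barrel_m','barrel_l','barrel_xl','pad1','pad2','pad3','pad4','end_plate','cleaner'],f)
E
```

```text
{'t': np.float64(0.0), 'q': array([ 1.433,  0.359,  0.011, -0.   , -1.224, -0.288]), 'qd': array([-0.003, -0.   , -0.   ,  0.001,  0.002, -0.001]), 'joint_efforts': array([-1.0000e-03, -5.8272e+01,  2.9306e+01,  6.9970e+00,  7.0000e-03,
       -0.0000e+00]), 'eef_pos': array([0.279, 0.614, 0.226]), 'ee_rot': array([-3.141e+00, -2.000e-03, -1.997e+00]), 'force': array([ 0.362, -0.327,  0.353]), 'moment': array([ 0.027,  0.026, -0.017]), 'width': np.float64(0.088)}
top [0.5058837  0.09303277 0.78596206]
top barrel_s 0.78 [281.6 258. ] [0.4463 0.0779]
top barrel_s 0.62 [358.5 261.1] [ 0.4433 -0.0775]
top barrel_s 0.47 [202.3 252.5] [0.4538 0.2364]
top barrel_m 0.78 [281.6 258. ] [0.4463 0.0779]
top barrel_m 0.62 [358.5 261.1] [ 0.4433 -0.0775]
top barrel_m 0.47 [202.3 252.5] [0.4538 0.2364]
top barrel_l 0.78 [281.6 258. ] [0.4463 0.0779]
top barrel_l 0.62 [358.5 261.1] [ 0.4433 -0.0775]
top barrel_l 0.47 [202.3 252.5] [0.4538 0.2364]
top barrel_xl 0.96 [452. 267.] [ 0.4355 -0.2688]
top pad1 0.96 [307.9 156. ] [0.6516 0.0304]
top pad1 0.85 [268.  152.6] [0.6561 0.1103]
top pad1 0.74 [386
[... 1406 characters left out ...]
0.56 [185.5 257.9] [ 0.6349 -0.1248]
scene pad2 0.68 [254.3 259.8] [0.644  0.0255]
scene pad2 0.66 [223.2 257.7] [ 0.6367 -0.0424]
scene pad2 0.59 [294.3 262.8] [0.6539 0.1119]
scene pad2 0.56 [185.5 257.9] [ 0.6349 -0.1248]
scene pad3 0.68 [254.3 259.8] [0.644  0.0255]
scene pad3 0.66 [223.2 257.7] [ 0.6367 -0.0424]
scene pad3 0.59 [294.3 262.8] [0.6539 0.1119]
scene pad3 0.56 [185.5 257.9] [ 0.6349 -0.1248]
scene pad4 0.68 [254.3 259.8] [0.644  0.0255]
scene pad4 0.66 [223.2 257.7] [ 0.6367 -0.0424]
scene pad4 0.59 [294.3 262.8] [0.6539 0.1119]
scene pad4 0.56 [185.5 257.9] [ 0.6349 -0.1248]
scene end_plate 0.85 [326.1 265.9] [0.6635 0.1796]
scene cleaner 0.64 [409.5 224.3] [0.5498 0.3885]
```

View pics/top0.png

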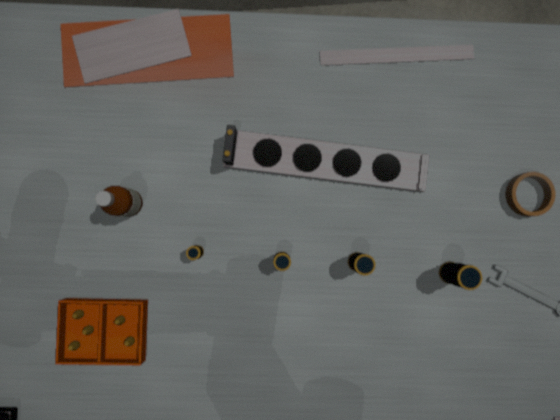

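View pics/scene0.png

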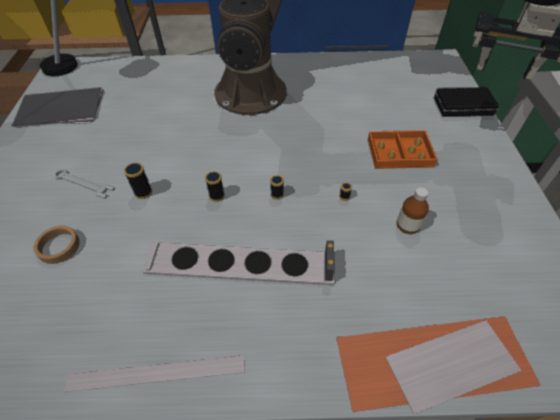

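Top view: the barrels run small to extra-large from left to right, at (193,253), (282,261), (361,263) and (460,275). The end plate is at (230,145), at the +y end of the pad row, so the smallest goes on the leftmost pad. Next I fit silhouettes to get precise poses.

```bash
cat >> h.py <<'E'
from scipy.optimize import least_squares
D=dict(s=(.014,.040),m=(.017,.055),l=(.020,.070),xl=(.023,.085))
def proj(f,P):
    c=np.array(f['R'])@P.T+np.array(f['t'])[:,None]; return np.stack([f['fx']*c[0]/c[2]+f['cx'],f['fy']*c[1]/c[2]+f['cy']],1)
def cyl(x,y,r,z0,z1):
    a=np.linspace(0,2*np.pi,60); o=np.stack([x+r*np.cos(a),y+r*np.sin(a)],1)
    return np.vstack([np.c_[o,np.full(60,z)] for z in (z0,z1)])
def fitc(f,bbox,r,z0,z1,x0):
    def e(p):
        u=proj(f,cyl(p[0],p[1],r,z0,z1)); return np.r_[u.min(0),u.max(0)]-np.array(bbox)-[0,0,0,0]
    s=least_squares(e,x0,x_scale=.01); return s.x,s.fun
E
python3 - <<'E'
from h import *
g=dict(s=(.454,.236),m=(.446,.078),l=(.443,-.077),xl=(.4355,-.269))
for c in ['top','scene']:
    f=grab_frame(c)
    R=regions_of(c,'barrel_s')+regions_of(c,'barrel_xl')
    for k,x0 in g.items():
        b=[]
        for r in R:
            x,e=fitc(f,r['bbox'],*D[k][:1],0,D[k][1],x0)
            if np.hypot(*(x-x0))<.05: print(c,k,round(r['p'],2),np.round(x,4),np.round(e,1))
    for r in regions_of(c,'pad1'):
        x,e=fitc(f,r['bbox'],.029,.012,.016,(.64,0)); print(c,'pad',round(r['p'],2),np.round(x,4),np.round(e,1))
E
```

```text
top s 0.79 [0.456  0.2475] [-1.  -1.3  1.   1.2]
top m 0.86 [0.4475 0.0735] [ 0.4  0.4 -0.4 -0.4]
top l 0.88 [ 0.4448 -0.0739] [-0.1 -2.   0.1  1.8]
top xl 0.85 [ 0.4279 -0.267 ] [-3.6  3.6  3.2 -3.2]
top pad 0.95 [0.6498 0.0287] [-1.7 -0.5  1.7  0.5]
top pad 0.93 [ 0.6412 -0.0471] [-4.3  0.2  4.3 -0.2]
top pad 0.78 [ 0.6333 -0.1264] [ 0.3 -0.6 -0.3  0.6]
scene s 0.45 [0.4614 0.2492] [-3.  -2.4  2.9  2.2]
scene m 0.17 [0.4461 0.0783] [-2.5 -2.7  2.6  2.5]
scene l 0.75 [ 0.4382 -0.0714] [-1.7 -0.5  1.8  0.4]
scene xl 0.64 [ 0.4292 -0.2638] [-0.3 -0.   0.3 -0. ]
scene pad 0.93 [0.6443 0.0305] [-0.2 -0.2  0.2  0.1]
scene pad 0.88 [ 0.6379 -0.1252] [-2.4 -2.3  2.5  2. ]
scene pad 0.71 [0.6566 0.1112] [ 0.4 -1.4 -0.4  1.3]
scene pad 0.56 [ 0.6414 -0.0451] [-2.   0.4  2.  -0.5]
```

```bash
python3 -m inch '1 4.5 -9 -1 0 0 -18; 1 9 -18 -2 0 0 -36; 1 13.5 -27 -3 0 0 -54; 1 17.8 -36.8 -4 0 0 -71; 1 17.8 -36.8 -4 0 0 -71; 1 17.8 -36.8 -4 0 0 -71; 1 17.8 -36.8 -4 0 0 -71; 1 17.8 -36.8 -4 0 0 -71; 1 17.8 -36.8 -4 0 0 -71; 1 17.8 -36.8 -4 0 0 -71'
python3 - <<'E'
from h import *
s=telemetry.get_state(); print(s['eef_pos'],s['ee_rot'],s['q'])
f=grab_frame('wrist'); save(f,'w1'); print(-np.array(f['R']).T@f['t'], np.round(f['R'],2))
find('wrist',['barrel_s'],f)
for r in regions_of('wrist','barrel_s'): print(r['p'],r['bbox'],fitc(f,r['bbox'],.014,0,.04,(.457,.247)))
E
```

```text
t: 2.75
eef_pos: [0.4566, 0.2476, 0.1867]
ee_rot: [3.141, 0.0, 3.049]
force: [-0.5, 0.1, -0.5]
width: 0.0875
[0.45664708 0.24760572 0.18670662] [3.14125513e+00 2.17181663e-04 3.04914340e+00] [ 8.75027341e-01  1.33769988e-01 -3.86035494e-01 -1.45933596e-05
 -1.05058969e+00 -9.67469304e-01]
[0.45083046 0.17647996 0.34480938] [[-1.    0.09 -0.  ]
 [ 0.09  0.96  0.27]
 [ 0.02  0.26 -0.96]]
wrist barrel_s 0.94 [282.9  33.9] [0.4435 0.0766]
wrist barrel_s 0.73 [285.8 194.3] [0.456 0.248]
0.85 [262.6, 0.0, 304.9, 54.3] (array([0.4426353 , 0.07778919]), array([ 5.92821599,  3.46633918, -5.92553854, -4.39632415]))
0.83 [271.9, 182.7, 298.4, 211.9] (array([0.45666942, 0.24636425]), array([ 0.21242635, -1.20068678, -0.21240929,  1.12028851]))
```

View pics/w1.png

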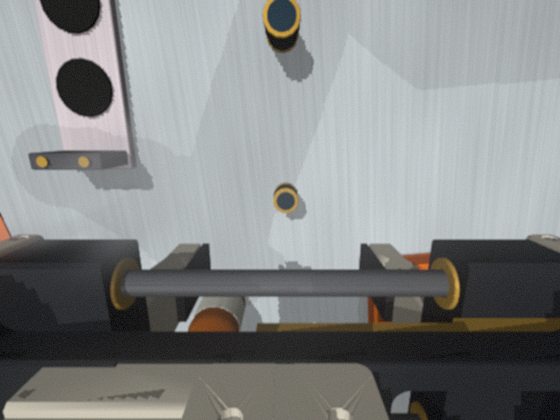

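Wrist view: barrel_s is at (286,197), directly under the jaws, and the fit agrees within 1.5 mm. I descend, grip and lift.

```bash
python3 -m inch '1 0 0 -5 0 0 0; 1 0 0 -10 0 0 0; 1 0 0 -14 0 0 0; 1 0 0 -16 0 0 0; 1 0 0 -17.2 0 0 0; 1 0 0 -17.8 0 0 0; 1 0 0 -17.8 0 0 0; 1 0 0 -17.8 0 0 0' 15
python3 -m inch '0.5 0 0 0 0 0 0;0.3 0 0 0 0 0 0;0 0 0 0 0 0 0;0 0 0 0 0 0 0;0 0 0 0 0 0 0;0 0 0 0 0 0 0;0 0 0 0 0 0 0;0 0 0 0 0 0 0' 15
python3 -m inch '0 0 0 0.5 0 0 0;0 0 0 2 0 0 0;0 0 0 5 0 0 0;0 0 0 9 0 0 0;0 0 0 13 0 0 0;0 0 0 16 0 0 0;0 0 0 16 0 0 0;0 0 0 16 0 0 0'
python3 - <<'E'
from h import *
f=grab_frame('wrist')
for r in regions_of('wrist','pad1'):
    x,e=fitc(f,r['bbox'],.029,.012,.016,(.64,.1)); print('pad',round(r['p'],2),np.round(r['bbox']),np.round(x,4),np.round(e,1))
for r in regions_of('wrist','barrel_s'): print(r['p'],r['bbox'])
E
```

```text
t: 3.9
eef_pos: [0.4569, 0.248, 0.0094]
ee_rot: [3.14, 0.001, 3.049]
force: [-0.8, 0.5, 0.5]
width: 0.0876
t: 4.9
eef_pos: [0.4569, 0.2479, 0.0093]
ee_rot: [3.14, 0.001, 3.049]
force: [-0.6, 0.6, -0.6]
width: 0.0277
t: 5.9
eef_pos: [0.4566, 0.2477, 0.1696]
ee_rot: [3.14, 0.001, 3.049]
force: [0.1, -0.4, -1.3]
width: 0.0279
pad 0.91 [ 43.  55. 102. 116.] [0.6574 0.1135] [-1.1 -1.2  1.2  1.5]
pad 0.86 [31.  0. 88. 26.] [0.6518 0.0518] [ -4.5 -21.4   4.6  24.5]
0.77 [258.6, 227.9, 313.3, 306.6]
0.63 [259.5, 0.0, 303.3, 50.5]
```

```bash
python3 -m inch '0 5 -3.4 0 0 0 0;0 10 -6.8 0 0 0 0;0 15 -10.2 0 0 0 0;0 19.9 -13.7 -2 0 0 0;0 19.9 -13.7 -4 0 0 0;0 19.9 -13.7 -4 0 0 0;0 19.9 -13.7 -4 0 0 0;0 19.9 -13.7 -4 0 0 0'
python3 - <<'E'
from h import *
f=grab_frame('wrist'); save(f,'w2')
for r in regions_of('wrist','pad1'):
    x,e=fitc(f,r['bbox'],.029,.012,.016,(.64,.05)); print('pad',round(r['p'],2),np.round(r['bbox']),np.round(x,4),np.round(e,1))
find('wrist',['pad1','end_plate'],f)
f=grab_frame('top')
for r in regions_of('top','pad1'):
    x,e=fitc(f,r['bbox'],.029,.012,.016,(.64,.05)); print('top pad',round(r['p'],2),np.round(r['bbox']),np.round(x,4),np.round(e,1))
E
```

```text
t: 7.05
eef_pos: [0.6556, 0.1113, 0.1298]
ee_rot: [3.141, 0.001, 3.05]
force: [0.4, -0.1, -0.3]
width: 0.0275
pad 0.84 [254. 181. 316. 232.] [0.656 0.11 ] [ 0.5 -3.7 -0.5  4.1]
pad 0.71 [249.   2. 317.  59.] [ 0.6443 -0.0399] [ -1.  -10.8   1.   12.5]
pad 0.69 [254.  88. 318. 156.] [0.6477 0.0318] [-0.4 -0.   0.4  0.1]
wrist pad1 0.64 [284.2 121.1] [0.6495 0.0301]
wrist pad1 0.59 [283.   21.8] [ 0.6434 -0.0486]
wrist pad1 0.55 [286.5 209.9] [0.6548 0.1131]
top pad 0.94 [333. 147. 362. 175.] [ 0.6439 -0.0497] [ 0.1 -0.4 -0.1  0.4]
top pad 0.93 [370. 152. 402. 178.] [ 0.6375 -0.1269] [ 1.  -1.7 -1.   1.7]
top pad 0.81 [296. 141. 320. 170.] [0.6522 0.031 ] [-2.5  0.3  2.5 -0.3]
```

View pics/w2.png

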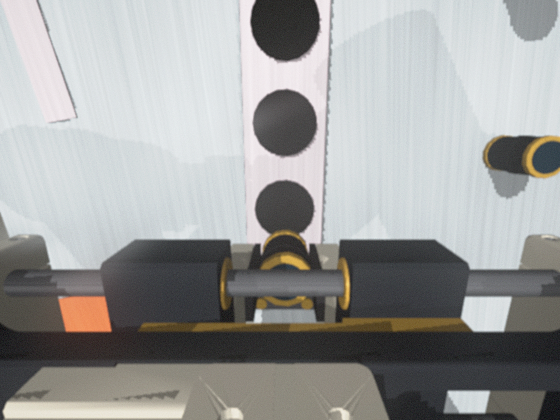

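Pads show at (284,20), (284,121) and (284,207) in line with the jaws, and barrel_s is held upright. A row fit over all views gives pads at (.656,.111), (.649,.031), (.642,-.048) and (.635,-.128). I lower barrel_s now.

```bash
python3 -m inch '0 0 0 -3 0 0 0;0 0 0 -6 0 0 0;0 0 0 -8 0 0 0;0 0 0 -9 0 0 0;0 0 0 -9.6 0 0 0;0 0 0 -10 0 0 0;0 0 0 -10.3 0 0 0;0 0 0 -10.5 0 0 0;0 0 0 -10.5 0 0 0;0 0 0 -10.5 0 0 0'
```

```text
t: 8.6
eef_pos: [0.6557, 0.1109, 0.0253]
ee_rot: [3.141, 0.001, 3.05]
force: [-2.5, -0.5, 5.7]
width: 0.0277
```

Contact is 5.7 N, so it is standing on the pad. I release, rise and move over barrel_m (about .446,.077).

```bash
python3 -m inch '0.4 0 0 0 0 0 0;0.6 0 0 0 0 0 0;0.9 0 0 0 0 0 0;0.9 0 0 0 0 0 0;1 0 0 0 0 0 0;1 0 0 0.5 0 0 0;1 0 0 3 0 0 0;1 0 0 8 0 0 0;1 0 0 12 0 0 0;1 0 0 16 0 0 0;1 0 0 16 0 0 0'
python3 -m inch '1 -5 -0.8 0 0 0 0;1 -10 -1.6 0 0 0 0;1 -15 -2.4 0 0 0 0;1 -20.9 -3.4 0 0 0 0;1 -20.9 -3.4 0 0 0 0;1 -20.9 -3.4 0 0 0 0;1 -20.9 -3.4 0 0 0 0'
python3 - <<'E'
from h import *
f=grab_frame('wrist'); save(f,'w3')
for r in regions_of('wrist','barrel_m'): print(round(r['p'],2),np.round(r['bbox']),*np.round(fitc(f,r['bbox'],.017,0,.055,(.446,.077)),4))
find('wrist',['barrel_m'],f)
f=grab_frame('top')
for r in regions_of('top','barrel_s'):
  print('s',round(r['p'],2),np.round(r['bbox']),*np.round(fitc(f,r['bbox'],.014,.016,.056,(.65,.11)),4))
  print('m',round(r['p'],2),np.round(r['bbox']),*np.round(fitc(f,r['bbox'],.017,0,.055,(.446,.077)),4))
E
```

```text
t: 9.98
eef_pos: [0.6578, 0.1115, 0.1901]
ee_rot: [3.138, 0.008, 3.05]
force: [-0.2, -0.3, -1.4]
width: 0.0882
t: 10.85
eef_pos: [0.4496, 0.0778, 0.19]
ee_rot: [3.138, 0.008, 3.05]
force: [-0.8, -0.2, 0.1]
width: 0.0878Traceback (most recent call last):
  File "<stdin>", line 3, in <module>
    return _wrapfunc(a, 'round', decimals=decimals, out=out)
    return _wrapit(obj, method, *args, **kwds)
    conv = _array_converter(obj)
ValueError: setting an array element with a sequence. The requested array has an inhomogeneous shape after 1 dimensions. The detected shape was (2,) + inhomogeneous part.
```

View pics/w3.png

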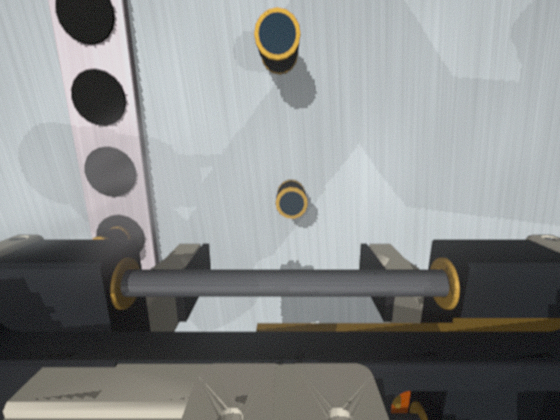

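View: barrel_m is at (291,197), slightly right of the jaw centre, and barrel_s shows on its pad at (120,235). I rerun the numbers.

```bash
cat >> h.py <<'E'
def bar(c,f,k,x0,z0=0,nm=None):
    for r in regions_of(c,'barrel_'+(nm or k)):
        x,e=fitc(f,r['bbox'],D[k][0],z0,z0+D[k][1],x0)
        if np.hypot(*(x-x0))<.03: print(c,k,round(r['p'],2),np.round(r['bbox']),np.round(x,4),np.round(e,1))
E
python3 - <<'E'
from h import *
f=grab_frame('wrist'); bar('wrist',f,'m',(.446,.077)); find('wrist',['barrel_m'],f); bar('wrist',f,'s',(.656,.111),.016)
f=grab_frame('top'); bar('top',f,'m',(.446,.077)); bar('top',f,'s',(.656,.111),.016)
f=grab_frame('scene'); bar('scene',f,'m',(.446,.077)); bar('scene',f,'s',(.656,.111),.016)
E
```

```text
wrist m 0.95 [275. 180. 311. 221.] [0.4426 0.0793] [ 1.2  0.  -1.2 -0.1]
wrist barrel_m 0.9 [288.6 192.3] [0.4466 0.0769]
wrist barrel_m 0.86 [116.9 235.7] [0.6692 0.1135]
wrist barrel_m 0.61 [276.4  54.2] [ 0.4466 -0.0751]
wrist s 0.74 [ 95. 225. 130. 237.] [0.6468 0.0954] [ -4.7 -11.5   5.3  11.1]
top s 0.79 [263. 142. 274. 156.] [0.6578 0.1092] [-2.1 -2.5  2.1  2.6]
scene m 0.73 [272. 176. 284. 196.] [0.4436 0.0814] [-1.2 -2.3  1.2  2.2]
scene s 0.47 [290. 250. 300. 266.] [0.6571 0.112 ] [-2.2 -2.9  2.1  2.7]
```

```bash
python3 -m inch '1 -0.5 0.1 -5 -0.15 0.45 0; 1 -0.5 0.1 -10 -0.15 0.45 0; 1 -0.5 0.1 -14 -0.15 0.45 0; 1 -0.5 0.1 -16 -0.15 0.45 0; 1 -0.5 0.1 -17 -0.15 0.45 0; 1 -0.5 0.1 -17.6 -0.15 0.45 0;1 -0.5 0.1 -17.6 -0.15 0.45 0; 1 -0.5 0.1 -17.6 -0.15 0.45 0' 20
python3 -m inch '0.5 0 0 0 0 0 0;0.4 0 0 0 0 0 0;0 0 0 0 0 0 0;0 0 0 0 0 0 0;0 0 0 0 0 0 0;0 0 0 0 0 0 0;0 0 0 0 0 0 0' 20
python3 -m inch '0 0 0 0.5 0 0 0;0 0 0 2 0 0 0;0 0 0 5 0 0 0;0 0 0 9 0 0 0;0 0 0 13 0 0 0;0 5 -1 13 0 0 0;0 10 -2.2 13 0 0 0;0 15 -3.4 13 0 0 0;0 20.4 -4.8 12 0 0 0;0 20.4 -4.8 12 0 0 0;0 20.4 -4.8 12 0 0 0;0 20.4 -4.8 12 0 0 0'
```

```text
t: 12.45
eef_pos: [0.4443, 0.0788, 0.0148]
ee_rot: [3.14, 0.002, 3.05]
force: [-0.2, -0.6, -0.2]
width: 0.0873
t: 13.32
eef_pos: [0.4443, 0.0787, 0.0148]
ee_rot: [3.141, 0.002, 3.05]
force: [-0.2, -0.4, -1.1]
width: 0.0333
t: 14.82
eef_pos: [0.6476, 0.031, 0.1354]
ee_rot: [3.14, 0.002, 3.051]
force: [-0.9, -0.3, -0.4]
width: 0.0338
```

```bash
python3 -m inch '0 0.1 0 -3 0 0 0;0 0.1 0 -6 0 0 0;0 0.1 0 -8 0 0 0;0 0.1 0 -9 0 0 0;0 0.1 0 -9.6 0 0 0;0 0.1 0 -10 0 0 0;0 0.1 0 -10.3 0 0 0;0 0.1 0 -10.5 0 0 0;0 0.1 0 -10.5 0 0 0;0 0.1 0 -10.5 0 0 0'
```

```text
t: 16.08
eef_pos: [0.6489, 0.031, 0.0308]
ee_rot: [3.14, 0.003, 3.051]
force: [-1.1, 0.2, 1.5]
width: 0.0336
```

```bash
python3 -m inch '0.4 0 0 0 0 0 0;0.6 0 0 0 0 0 0;0.9 0 0 0 0 0 0;0.9 0 0 0 0 0 0;1 0 0 0 0 0 0;1 0 0 0.5 0 0 0;1 0 0 3 0 0 0;1 0 0 8 0 0 0;1 0 0 12 0 0 0;1 0 0 17 0 0 0;1 0 0 17 0 0 0'
python3 -m inch '1 -5 -2.6 0 0 0 0;1 -10 -5.2 0 0 0 0;1 -15 -7.8 0 0 0 0;1 -20.7 -10.4 0 0 0 0;1 -20.7 -10.4 0 0 0 0;1 -20.7 -10.4 0 0 0 0;1 -20.7 -10.4 0 0 0 0'
python3 - <<'E'
from h import *
f=grab_frame('wrist'); save(f,'w4'); bar('wrist',f,'l',(.442,-.0735)); find('wrist',['barrel_l'],f)
f=grab_frame('top'); save(f,'t4'); bar('top',f,'l',(.442,-.0735)); bar('top',f,'m',(.65,.031),.016);bar('top',f,'s',(.656,.111),.016)
f=grab_frame('scene'); bar('scene',f,'l',(.442,-.0735)); bar('scene',f,'m',(.65,.031),.016);bar('scene',f,'s',(.656,.111),.016)
a=cv2.imread('pics/t4.png');cv2.imwrite('pics/t4c.png',cv2.resize(a[120:300,200:500],None,fx=2.5,fy=2.5))
E
```

```text
t: 17.45
eef_pos: [0.6513, 0.0315, 0.2065]
ee_rot: [3.138, 0.011, 3.052]
force: [0.6, 0.3, -0.4]
width: 0.0875
t: 18.32
eef_pos: [0.4452, -0.0722, 0.2064]
ee_rot: [3.138, 0.011, 3.052]
force: [-1.0, -1.3, -0.9]
width: 0.0876
wrist l 0.78 [270. 174. 307. 219.] [ 0.4432 -0.0743] [-0.5 -1.1  0.5  1. ]
wrist barrel_l 0.61 [288.4 187.5] [ 0.443  -0.0756]
top l 0.62 [348. 251. 378. 275.] [ 0.4436 -0.0777] [ 0.6  0.  -0.6 -0. ]
top m 0.91 [302. 142. 319. 164.] [0.6511 0.0283] [-1.6 -0.6  1.5  0.6]
top s 0.59 [264. 139. 273. 158.] [0.6588 0.1091] [-2.9  0.   2.9 -0. ]
scene l 0.6 [210. 170. 226. 202.] [ 0.4469 -0.0651] [-2.3  0.5  2.4 -0.6]
scene m 0.78 [246. 243. 265. 266.] [0.6506 0.0303] [ 0.9 -2.3 -1.   2.2]
scene s 0.6 [288. 252. 297. 268.] [0.6614 0.107 ] [-2.1 -2.5  2.1  2.4]
```

View pics/w4.png

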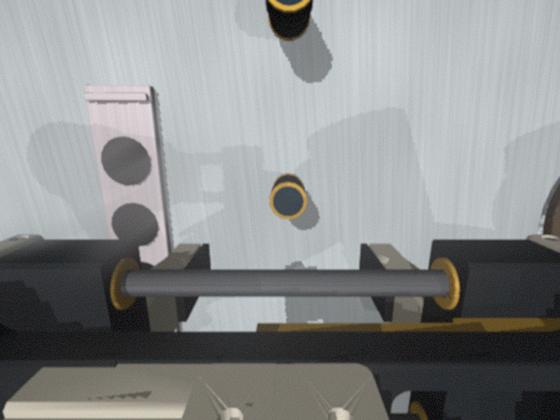

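barrel_l shows at (289,196), fitted at (.443,-.075). The already placed s and m measure on their pads.

```bash
python3 -m inch '1 -0.2 -0.25 -5 -0.15 0.6 0; 1 -0.2 -0.25 -10 -0.15 0.6 0; 1 -0.2 -0.25 -14 -0.15 0.6 0; 1 -0.2 -0.25 -16.4 -0.15 0.6 0; 1 -0.2 -0.25 -17.6 -0.15 0.6 0; 1 -0.2 -0.25 -18.3 -0.15 0.6 0;1 -0.2 -0.25 -18.3 -0.15 0.6 0; 1 -0.2 -0.25 -18.3 -0.15 0.6 0' 25
python3 -m inch '0.6 0 0 0 0 0 0;0.5 0 0 0 0 0 0;0 0 0 0 0 0 0;0 0 0 0 0 0 0;0 0 0 0 0 0 0;0 0 0 0 0 0 0;0 0 0 0 0 0 0' 25
python3 -m inch '0 0 0 0.5 0 0 0;0 0 0 2 0 0 0;0 0 0 5 0 0 0;0 0 0 9 0 0 0;0 0 0 13 0 0 0;0 5 0.6 13 0 0 0;0 10 1.2 13 0 0 0;0 15 1.8 13 0 0 0;0 19.9 2.7 12 0 0 0;0 19.9 2.7 12 0 0 0;0 19.9 2.7 12 0 0 0;0 19.9 2.7 12 0 0 0'
```

```text
t: 19.88
eef_pos: [0.443, -0.0749, 0.0242]
ee_rot: [3.141, 0.002, 3.052]
force: [0.4, -0.8, 0.1]
width: 0.0875
t: 20.75
eef_pos: [0.443, -0.0749, 0.0242]
ee_rot: [3.141, 0.002, 3.052]
force: [-0.4, 0.7, -0.3]
width: 0.0396
t: 22.25
eef_pos: [0.6412, -0.0481, 0.1448]
ee_rot: [3.141, 0.003, 3.052]
force: [0.0, 0.1, -0.6]
width: 0.0394
```

Contact is expected at TCP z = .0402.

```bash
python3 -m inch '0 0.1 0 -3 0 0 0;0 0.1 0 -6 0 0 0;0 0.1 0 -8 0 0 0;0 0.1 0 -9 0 0 0;0 0.1 0 -9.6 0 0 0;0 0.1 0 -10 0 0 0;0 0.1 0 -10.3 0 0 0;0 0.1 0 -10.5 0 0 0;0 0.1 0 -10.5 0 0 0;0 0.1 0 -10.5 0 0 0'
```

```text
t: 23.5
eef_pos: [0.6425, -0.048, 0.0402]
ee_rot: [3.141, 0.003, 3.052]
force: [-1.8, 1.1, 2.3]
width: 0.04
```

```bash
python3 -m inch '0.5 0 0 0 0 0 0;0.7 0 0 0 0 0 0;0.9 0 0 0 0 0 0;0.9 0 0 0 0 0 0;1 0 0 0 0 0 0;1 0 0 0.5 0 0 0;1 0 0 3 0 0 0;1 0 0 8 0 0 0;1 0 0 12 0 0 0;1 0 0 17 0 0 0;1 0 0 17 0 0 0'
python3 -m inch '1 -4.2 -4.2 0 0 0 0;1 -8.4 -8.4 0 0 0 0;1 -12.6 -12.6 0 0 0 0;1 -16.8 -16.8 0 0 0 0;1 -21.4 -21.7 0 0 0 0;1 -21.4 -21.7 0 0 0 0;1 -21.4 -21.7 0 0 0 0;1 -21.4 -21.7 0 0 0 0'
python3 - <<'E'
from h import *
f=grab_frame('wrist'); save(f,'w5'); bar('wrist',f,'xl',(.429,-.265)); bar('wrist',f,'xl',(.429,-.265),0,'l'); find('wrist',['barrel_xl','barrel_l'],f)
f=grab_frame('top'); bar('top',f,'l',(.642,-.048),.016); bar('top',f,'m',(.65,.031),.016); bar('top',f,'xl',(.429,-.265))
f=grab_frame('scene'); bar('scene',f,'l',(.642,-.048),.016); bar('scene',f,'xl',(.429,-.265))
E
```

```text
t: 24.88
eef_pos: [0.645, -0.048, 0.2158]
ee_rot: [3.139, 0.012, 3.052]
force: [-0.0, 0.9, -0.4]
width: 0.0878
t: 25.88
eef_pos: [0.4317, -0.2644, 0.2157]
ee_rot: [3.139, 0.012, 3.053]
force: [-0.0, -1.1, -1.2]
width: 0.0875
wrist xl 0.84 [271. 174. 314. 224.] [ 0.4259 -0.2639] [-0.6 -2.4  0.6  2.1]
wrist barrel_xl 0.8 [289.4 190.4] [ 0.4288 -0.2625]
top l 0.86 [338. 144. 365. 172.] [ 0.6415 -0.0488] [-0.3 -0.2  0.3  0.2]
top m 0.7 [301. 142. 323. 166.] [0.6495 0.0258] [ 0.8  0.6 -0.8 -0.7]
scene l 0.76 [209. 233. 229. 264.] [ 0.6398 -0.0444] [-1.7 -1.6  1.8  1.5]
scene xl 0.61 [122. 162. 151. 200.] [ 0.431  -0.2639] [-0.3  0.   0.4 -0. ]
```

View pics/w5.png

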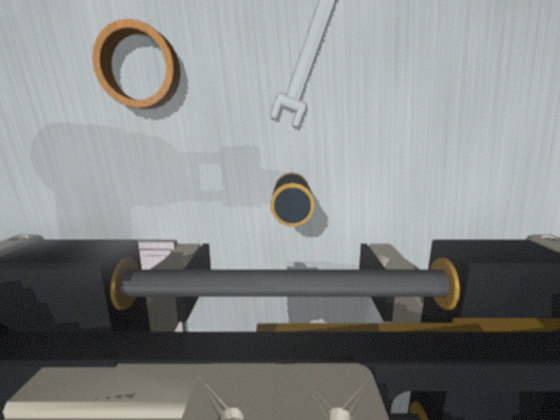

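barrel_xl shows at (293,200), fitted at (.428,-.264). The spanner jaw at (290,110) is clear of the fingers.

```bash
python3 -m inch '1 -0.35 0 -4 -0.15 0.65 0; 1 -0.35 0 -8 -0.15 0.65 0; 1 -0.35 0 -12 -0.15 0.65 0; 1 -0.35 0 -15.4 -0.15 0.65 0; 1 -0.35 0 -17.3 -0.15 0.65 0; 1 -0.35 0 -18.2 -0.15 0.65 0;1 -0.35 0 -18.2 -0.15 0.65 0; 1 -0.35 0 -18.2 -0.15 0.65 0' 35
python3 -m inch '0.6 0 0 0 0 0 0;0.5 0 0 0 0 0 0;0 0 0 0 0 0 0;0 0 0 0 0 0 0;0 0 0 0 0 0 0;0 0 0 0 0 0 0;0 0 0 0 0 0 0' 35
python3 -m inch '0 0 0 0.5 0 0 0;0 0 0 2 0 0 0;0 0 0 5 0 0 0;0 0 0 9 0 0 0;0 0 0 13 0 0 0;0 5 3.2 13 0 0 0;0 10 6.5 13 0 0 0;0 15 9.8 13 0 0 0;0 20.7 13.6 12 0 0 0;0 20.7 13.6 12 0 0 0;0 20.7 13.6 12 0 0 0;0 20.7 13.6 12 0 0 0'
```

```text
t: 27.48
eef_pos: [0.4282, -0.2651, 0.0347]
ee_rot: [-3.14, 0.002, 3.053]
force: [0.4, 0.4, 0.7]
width: 0.0874
t: 28.35
eef_pos: [0.4274, -0.2651, 0.0346]
ee_rot: [-3.14, 0.001, 3.052]
force: [-2.8, 0.9, 3.0]
width: 0.0458
t: 29.85
eef_pos: [0.6337, -0.1297, 0.1553]
ee_rot: [-3.14, 0.002, 3.052]
force: [1.2, 0.1, -2.3]
width: 0.0453
```

```bash
python3 -m inch '0 0.1 0.1 -3 0 0 0;0 0.1 0.1 -6 0 0 0;0 0.1 0.1 -8 0 0 0;0 0.1 0.1 -9 0 0 0;0 0.1 0.1 -9.6 0 0 0;0 0.1 0.1 -10 0 0 0;0 0.1 0.1 -10.3 0 0 0;0 0.1 0.1 -10.5 0 0 0;0 0.1 0.1 -10.5 0 0 0;0 0.1 0.1 -10.5 0 0 0'
```

```text
t: 31.1
eef_pos: [0.6349, -0.1287, 0.0507]
ee_rot: [-3.14, 0.002, 3.052]
force: [-0.4, 0.5, -0.5]
width: 0.0453
```

```bash
python3 -m inch '0 0 0 -0.05 0 0 0;0 0 0 -0.05 0 0 0;0.6 0 0 -0.05 0 0 0;0.7 0 0 -0.05 0 0 0;0.9 0 0 -0.05 0 0 0;1 0 0 0 0 0 0;1 0 0 0.5 0 0 0;1 0 0 3 0 0 0;1 0 0 8 0 0 0;1 0 0 13 0 0 0;1 0 0 13 0 0 0'
python3 -m inch '1 -5 -1 3 0 0 0;1 -10 -2 3 0 0 0;1 -15 -3 3 0 0 0;1 -20 -3 3 0 0 0;1 -24 -3 3 0 0 0;1 -24 -3 3 0 0 0;1 -24 -3 3 0 0 0'
python3 - <<'E'
from h import *
P=dict(s=(.656,.111),m=(.649,.031),l=(.642,-.048),xl=(.635,-.128))
for c in ['top','scene']:
    f=grab_frame(c); save(f,c+'9')
    for k in P: bar(c,f,k,P[k],.016)
    find(c,['cleaner','end_plate'],f)
    a=cv2.imread(f'pics/{c}9.png'); b=a[100:280,90:450] if c=='top' else a[180:310,140:440]
    # green: predicted pad outlines, to check centring
    cv2.imwrite(f'pics/{c}9c.png',cv2.resize(b,None,fx=2.2,fy=2.2,interpolation=cv2.INTER_CUBIC))
E
```

```text
t: 32.48
eef_pos: [0.6377, -0.1289, 0.1863]
ee_rot: [-3.141, 0.011, 3.053]
force: [0.7, -0.7, -0.5]
width: 0.0876
t: 33.35
eef_pos: [0.3982, -0.1589, 0.2167]
ee_rot: [-3.141, 0.012, 3.053]
force: [0.6, 0.1, 0.5]
width: 0.0875
top s 0.78 [263. 142. 274. 159.] [0.6547 0.1093] [-1.9 -1.   1.9  1. ]
top m 0.6 [299. 142. 319. 166.] [0.6492 0.0318] [-0.4  0.3  0.4 -0.3]
top l 0.79 [338. 144. 366. 172.] [ 0.6422 -0.0492] [-0.2  0.2  0.2 -0.2]
top xl 0.9 [379. 142. 412. 178.] [ 0.6388 -0.1299] [-2.7  1.6  2.4 -1.8]
top cleaner 0.9 [131.  202.8] [0.5495 0.381 ]
top end_plate 0.62 [233.7 151.6] [0.6561 0.1786]
scene s 0.73 [289. 250. 298. 270.] [0.662  0.1089] [-2.4 -1.   2.3  0.9]
scene s 0.66 [282. 255. 309. 276.] [0.6748 0.1128] [ 7.  -0.2 -6.7  0.3]
scene m 0.88 [247. 240. 265. 265.] [0.6461 0.0323] [ 0.2 -1.8 -0.2  1.8]
scene l 0.77 [209. 234. 228. 264.] [ 0.641  -0.0459] [-2.3 -2.4  2.5  2.2]
scene xl 0.7 [166. 227. 198. 266.] [ 0.6374 -0.1217] [ 0.8 -0.8 -0.9  0.8]
scene cleaner 0.67 [406.9 224.7] [0.5507 0.3821]
scene end_plate 0.56 [325.8 267.3] [0.6669 0.1786]
```

View pics/top9c.png

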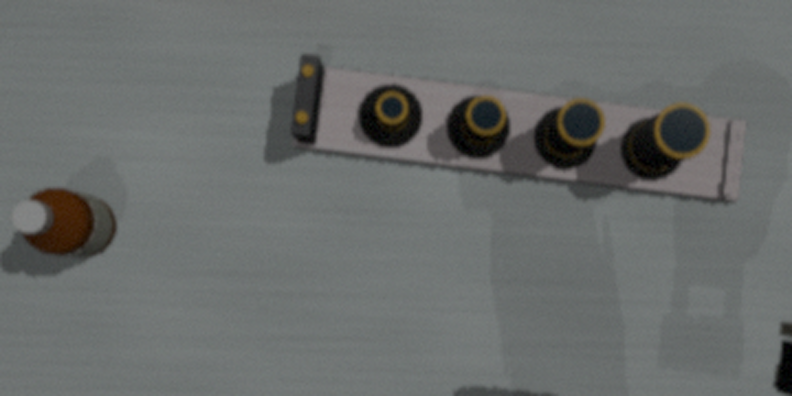

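View pics/scene9c.png

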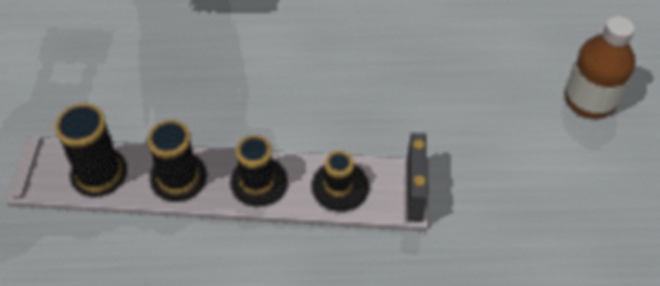

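Both views show all four barrels upright, with foot bands centred in the pads and sizes rising away from the end plate. The bottle has not visibly moved and the arm is clear, so I hand in.

```bash
python3 -c "
from station import arm; print(arm.job_done())"
```

```text
the job is handed in; nothing more can be done
None
```

All four lens barrels now stand upright on the rack in size order, the smallest next to the tall end plate. I placed them one at a time, lowering each to within a millimetre of its pad before opening the jaws. The job was handed in at about 33 s, and no verdict was reported.

- **Centring:** The final top-camera fits put the barrels within about 4 mm of the pad centres. The scene camera agrees to about 6–7 mm for all four. It also gave a second, poorly fitting estimate for barrel_s about 19 mm off. I took that as the network's region including the dark pad, because the pictures show the barrel's foot centred.
- **Contact:** I felt clear contact force before releasing the three smaller barrels. For barrel_xl it was ambiguous, so I lowered it another 0.5 mm before opening.
- **Cleaner bottle:** The robot never went near it. The network's fix on it differed by 5–7 mm between start and end, which is within its noise and well under 30 mm.

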